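# Roll a pipe stub into the V-block

### The job

Load the V-block with the steel pipe stub that lies on the bench: push the pipe from its side with the fingertips so that it rolls along the bench, up the ramp and down into the V groove, then push on its free end to slide it along the groove until its other end is up against the stop plate. Do not grip, lift or tip the pipe, and leave the jar, the brass coupling and the wrench where they are. Finish with the pipe lying still in the groove and the robot clear of it.

Things in the scene. Friction and masses are not known exactly. Their poses are not given: they have to be found in the camera images.
- pipe: Loose steel pipe stub: cylinder, 32 mm diameter, 120 mm long, dark ends, 0.25 to 0.5 kg, smooth and oiled (friction about 0.35), rolls freely. Origin at the middle of its axis, 16 mm above the bench at the start; x along its axis (within 0.2 rad of the V-block's x). It starts on the bench beside the V-block, 130 to 170 mm to one side or the other, 27 to 40 mm short (-x) of its origin.
- vblock: V-block fixed to the bench. Origin on the bench under the groove's bottom; z up; x along the groove, away from the robot, to the stop plate. Steel 90 degree V and plywood ramps on both sides, all 110 mm long (x -60 to 50). Profile, the same on both sides: height 3 mm at y 0, 17 mm at 14 mm out, flat to 18 mm, then falls evenly to the bench at 92 mm out.
- seat (a point): On the V-block, at x = -10 mm, 25.6 mm above the bench: where the middle of the pipe's axis is when it lies in the groove against the stop. Its free end then overhangs the groove's open (-x) end by 10 mm, with bare bench below.
- stop_face (a point): Middle of the face of the stop plate that the pipe's end must meet, at x = +50 mm on the V-block, 25.6 mm above the bench. The steel plate is 8 mm thick (x 50 to 58 mm), 44 mm wide across the groove, 40 mm high.
- jar: Bystander: closed amber glass jar, 60 mm diameter, 85 mm high, standing on the bench on the side of the V-block opposite to the pipe. Origin at the centre of its underside.
- coupling: Bystander: brass pipe coupling, a ring of 44 mm outer diameter, 40 mm high, standing beyond the stop plate. Origin at the centre of its underside.
- wrench: Bystander: steel wrench, 150 mm long, lying flat beyond the stop plate. Origin at its underside, x along its length.
There are look-alikes about, which are no part of the job. There is more than one size of the pipe; the one meant has the size given above.

How it is judged (in metres and radians):
On the way, in this order (a step that is already met when the one before it is completed fails the run):
1. the pipe has rolled over by a quarter turn or more, outside the groove (angle between pipe's own z axis and vertical above 1.3 rad and (y of pipe in the frame of vblock above 0.02 m or y of pipe in the frame of vblock below -0.02 m)), for 0.05 s.
2. the pipe lies in the V groove (y of pipe in the frame of vblock between -0.003 and 0.003 m and z of pipe in the frame of vblock between 0.0225 and 0.0285 m and angle between the x axis of pipe and the x axis of vblock, either way round below 0.05 rad), for 0.2 s.
At the end, for the whole second after the job is handed in: The pipe lies in the V groove: axis within 3 mm of the groove's middle plane, 22.5 to 28.5 mm above the bench, parallel to the groove within 0.05 rad, its end within 4 mm of the stop plate, at rest (all of step 2 and x of pipe in the frame of vblock between -0.014 and -0.006 m and linear speed of pipe below 0.01 m/s and angular speed of pipe below 0.2 rad/s); the robot touches nothing.
It fails at once if the pipe is lifted (its middle more than 45 mm above the bench; on the crest it is at 33 mm) (height (world z) of pipe above 0.045 m).
It fails at once if the pipe is tipped by more than 18 degrees (angle between pipe's own x axis and vertical below 1.25 rad or angle between pipe's own x axis and vertical above 1.89 rad).
It fails at once if the jar is moved by more than 20 mm (distance of jar from where it was at the start of the episode above 0.02 m).
It fails at once if the coupling is moved by more than 20 mm (distance of coupling from where it was at the start of the episode above 0.02 m).
It fails at once if the wrench is moved by more than 20 mm (distance of wrench from where it was at the start of the episode above 0.02 m).
It also fails if it takes over 48 s, if anything falls off the work surface, if the arm or the gripper's body presses on something with over 40 N, if the wrist force passes 120 N, or if a joint passes its speed limit or range.

### The arm

A 6-joint arm with a two-finger parallel gripper is mounted at the origin on the work surface. World frame = base frame: x ahead of the robot, y to its left, z up, the work surface at z = 0. Lengths are in mm, angles in rad, forces in N, time in s.
With the tool pointing down it reaches from about 275 to 850 mm from the base axis. Payload 19 kg.
Tool frame: the origin (TCP) lies midway between the tips of the shut fingers; the grasp point (between the pads) lies 19 mm behind it; z points along the fingers, y is the line along which they close (so a half turn about z gives the same grasp; the last joint's range is limited). The gripper opens to 85 mm and grips with 20 to 120 N. Pads are 22 mm wide; open, the fingers measure 114 mm over their backs; the gripper's body (76 mm by 85 mm) begins 54 mm behind the grasp point. The pads swing forward as they close: fully open they stand 13 mm farther back than shut.
Start: joints at [1.167, 0.15, 1.437, -0, 1.554, -0.134], TCP at [153.265, 554.166, 231.267] pointing down, gripper open.
Joint ranges: [-2.8, 2.8], [-0.68, 2.1], [0.12, 2.68], [-1.39, 4.53], [0.16, 2.79], [-2.81, 2.81]. Speed limits (rad/s): [1.89, 1.89, 2.22, 3.01, 3.01, 3.01].

### API

Orientations are given as a unit quaternion [x, y, z, w].
In Python, from bench import observe, snapshot, camera_info, order gives the robot as it stands. The module is installed in compiled form; this text tells all that it offers.
- The arm moves only by the shell command python3 -m jog 'ROWS'. ROWS is JSON, a list of rows, each a list of 5 numbers: the shift along the world's x, y, z in cm, then the turn about the world's z in degrees, then the closure, from -1 (fully open) to 1 (shut). In form: [[x, y, z, turn, claw], ...]. A call has 1 to 12 rows; each row shifts and turns the commanded pose from where the row before left it; what a row does not reach is not made up. A row lasts 1/10 s, in which the tool goes at most 50 mm and 8.59 degrees, less where a joint would pass 70% of its speed; a pose out of reach is approached as far as the arm can. A call with a gripper value outside its range is refused whole. The fingers move at their own pace and stop on an object; the grip force is fixed at half the most. Time passes only in rows, so rows that do not move let the fingers close. It gives the time, the measured TCP pose, the force, the opening and the grip force at its end, in the units of the state.
- observe(): the state, without advancing time (a new reading comes with each control period).
- snapshot(name): name is "scene" or "top" or "wrist"; returns the picture (384x512x3 uint8, red, green, blue); there is no depth.
- camera_info(name): a dict with "intrinsics" (3x3 intrinsics, pixels), "dist" ([k1, k2, p1, p2, k3] as OpenCV has them; the pictures are not rectified), "camera_from_world" (4x4, takes a point from world to camera coordinates). Camera axes: x right, y down, z forward; pixel columns grow to the right and rows downward; lengths in mm; the calibration is good to about 2 mm. A picture is of the moment at which its call begins: read the wrist's pose just before it. camera_info takes no time and is no camera call; for the wrist camera it gives the pose at the moment of the call.
- order.close_job(): hands the job in; it is judged then, once.
The state is a dict: "t": time; "q": joint angles; "joint_vel": joint speeds; "joint_torque": joint torques, N m; "position": TCP position; "tool_rot": TCP orientation; "force": force on the tool from outside, world axes, zero at the start; "ft_torque": the same for the moment, N m; "finger_gap": opening from 0.0 (shut) to 1.0 (fully open); "grasp_force": force on a finger pad.
Only numpy, scipy, OpenCV 4.12 (cv2) and the standard library are available. Lean on these libraries where they do the work, as an engineer would, in place of code of your own. Each camera call takes 0.05 s, during which the arm holds its last target. There are 200 camera calls.

## Working session

There is one attempt and no reset: what is moved stays moved. The work goes in short steps, Python scripts to look and compute and a shell command to move; the robot and the scene stay as the last step left them, time stands still between calls to the robot, and variables do not carry over. Pictures are saved under pics/ and viewed, at most 12 in all, crops included, and the job is handed in when it is done.

```bash
mkdir -p pics; cat > h.py <<'E'
import numpy as np, cv2
from bench import observe, snapshot, camera_info, order
def snap(n,f):
    im=snapshot(n); cv2.imwrite('pics/'+f,im[:,:,::-1]); return im
def px2w(n,uv,z,ci=None):
    c=ci or camera_info(n); K=np.array(c['intrinsics'],float); T=np.array(c['camera_from_world'],float)
    p=cv2.undistortPoints(np.array(uv,float).reshape(-1,1,2),K,np.array(c['dist'],float)).reshape(-1,2)
    R=T[:3,:3];o=-R.T@T[:3,3]
    d=np.c_[p,np.ones(len(p))]@R
    z=np.broadcast_to(z,len(p))
    return o+d*((z-o[2])/d[:,2])[:,None]
def w2px(n,P):
    c=camera_info(n);T=np.array(c['camera_from_world'],float)
    return cv2.projectPoints(np.array(P,float).reshape(-1,1,3),cv2.Rodrigues(T[:3,:3])[0],T[:3,3],np.array(c['intrinsics'],float),np.array(c['dist'],float))[0].reshape(-1,2)
E
python3 - <<'E'
from h import *
a=snap('top','top0.png');b=snap('scene','scene0.png')
print(observe()['t'],observe()['position'])
E
```

```text
0.1 [153.15684973 554.00223733 230.74759528]
```

View pics/top0.png

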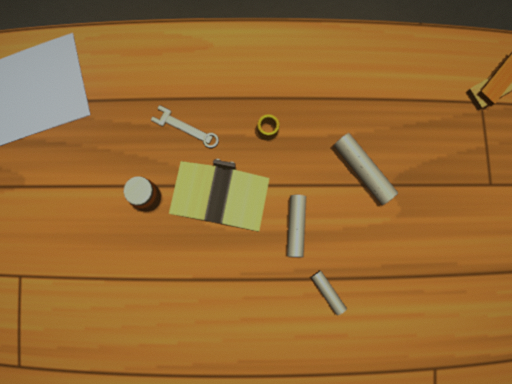

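View pics/scene0.png

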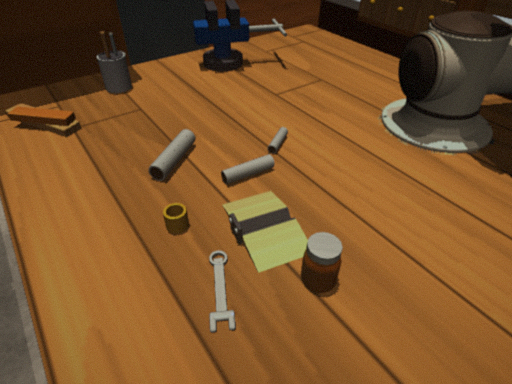

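The top view shows the V-block at about (220,195) with its stop at (224,163). The middle-sized pipe at (297,226) lies on its right, the jar is on the left at (140,193), and the larger and smaller tubes are decoys. I'll measure these by segmentation.

```bash
python3 - <<'E'
from h import *
im=cv2.imread('pics/top0.png')
hsv=cv2.cvtColor(im,cv2.COLOR_BGR2HSV)
# pipe: low saturation
m=((hsv[...,1]<80)&(hsv[...,2]>60)).astype(np.uint8)
n,l,s,c=cv2.connectedComponentsWithStats(m)
for i in range(1,n):
    if 150<s[i,4]<4000:
        ys,xs=np.where(l==i); r=cv2.minAreaRect(np.c_[xs,ys].astype(np.float32)); 
        b=cv2.boxPoints(r); print('grey',c[i],s[i,4],r); print(px2w('top',b,16).round(0)[:,:2].tolist(), px2w('top',[r[0]],16).round(1))
y=((hsv[...,0]>22)&(hsv[...,0]<40)&(hsv[...,2]>90)&(hsv[...,1]>60)).astype(np.uint8)
n,l,s,c=cv2.connectedComponentsWithStats(y)
for i in range(1,n):
    if s[i,4]>150:
        ys,xs=np.where(l==i); r=cv2.minAreaRect(np.c_[xs,ys].astype(np.float32)); b=cv2.boxPoints(r)
        print('yel',c[i],s[i,4],b.tolist()); print(px2w('top',b,5).round(0)[:,:2].tolist())
cv2.imwrite('pics/crop.png',cv2.resize(im[145:275,160:320],None,fx=4.9,fy=4.6*4.9/4.6,interpolation=cv2.INTER_CUBIC)[:600,:800])
print(px2w('top',[[140,193]],85).round(0),px2w('top',[[0,0],[512,384]],0).round(0))
E
```

```text
grey [184.54272152 127.12025316] 632 ((185.70001220703125, 127.60001373291016), (69.76531982421875, 17.441329956054688), 26.56505012512207)
[[754.0, 193.0], [788.0, 179.0], [719.0, 48.0], [686.0, 63.0]] [[735.8 120.   16. ]]
grey [365.86634349 168.63296399] 1444 ((365.4931335449219, 168.31507873535156), (78.53874206542969, 18.949970245361328), 51.009002685546875)
[[701.0, -181.0], [726.0, -212.0], [599.0, -308.0], [575.0, -276.0]] [[ 649.4 -244.4   16. ]]
grey [217.30460624 194.37147103] 673 ((218.30282592773438, 194.14642333984375), (17.2137393951416, 54.41499328613281), 11.768289566040039)
[[549.0, 79.0], [655.0, 58.0], [648.0, 25.0], [542.0, 46.0]] [[597.8  52.   16. ]]
grey [137.65873016 190.36349206] 630 ((137.75001525878906, 190.25001525878906), (26.870058059692383, 27.577163696289062), 45.0)
[[606.0, 253.0], [646.0, 215.0], [607.0, 174.0], [568.0, 213.0]] [[606.4 213.5  16. ]]
grey [296.3145072  225.83499446] 903 ((296.4129333496094, 225.52359008789062), (14.9185209274292, 61.47115707397461), 3.2704880237579346)
[[476.0, -82.0], [597.0, -91.0], [595.0, -121.0], [474.0, -111.0]
[... 315 characters left out ...]
0, 115.0], [278.0, 134.0], [258.0, 134.0]]
[[766.0, -28.0], [766.0, -69.0], [725.0, -69.0], [725.0, -28.0]]
yel [192.21010101 189.98181818] 1980 [[168.3602752685547, 213.0158233642578], [179.91212463378906, 158.55711364746094], [215.72496032714844, 166.1537628173828], [204.17311096191406, 220.6124725341797]]
[[562.0, 152.0], [674.0, 132.0], [657.0, 58.0], [547.0, 80.0]]
yel [244.953969   200.20526069] 2129 [[220.42872619628906, 223.26112365722656], [231.79246520996094, 168.3363800048828], [269.91900634765625, 176.22462463378906], [258.5552978515625, 231.1493682861328]]
[[541.0, 48.0], [653.0, 26.0], [636.0, -51.0], [525.0, -27.0]]
[[589. 192.  85.]] [[1087.  604.    0.]
 [ 190. -560.    0.]]
```

View pics/crop.png

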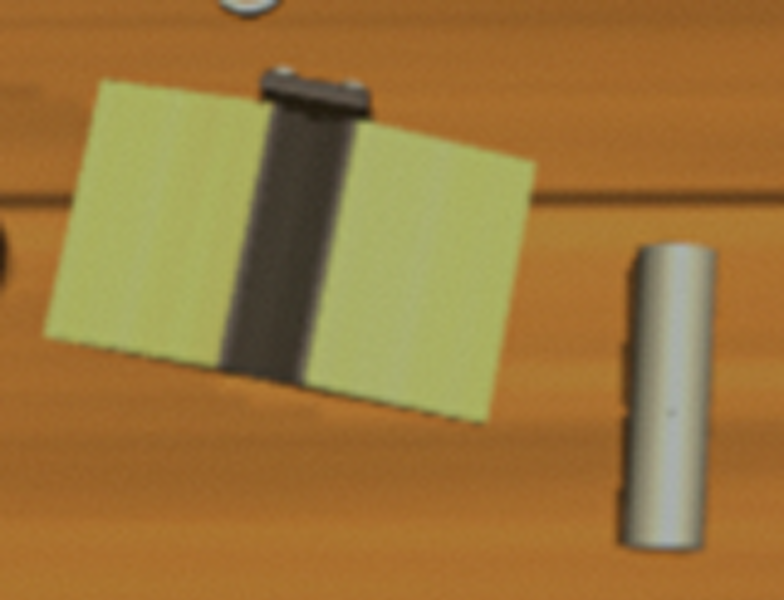

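The crop shows the V-block corners at (100,80), (537,163), (487,422) and (45,335). The pipe axis runs from (677,246) to (664,548), and the stop plate is at (317,92). I'll fit the known rectangle to these.

```bash
cat > fit.py <<'E'
from h import *
from scipy.spatial.transform import Rotation as Ro
f=lambda c:(np.array(c,float)+.5)/4.9-.5+[160,145]
W=px2w('top',f([[100,80],[537,163],[487,422],[45,335]]),0)
M=np.array([[50,92],[50,-92],[-60,-92],[-60,92]],float)
A=M-M.mean(0);B=W[:,:2]-W[:,:2].mean(0)
th=np.arctan2((A[:,0]*B[:,1]-A[:,1]*B[:,0]).sum(),(A*B).sum());R=np.array([[np.cos(th),-np.sin(th)],[np.sin(th),np.cos(th)]])
o=W[:,:2].mean(0)-R@M.mean(0)
E
python3 - <<'E'
from fit import *
print('yaw',th,np.degrees(th),'o',o,'res',(W[:,:2]-(M@R.T+o)).round(1).tolist())
P=px2w('top',f([[677,246],[664,548]]),20)[:,:2]
print('pipe',P, np.linalg.norm(P[0]-P[1]),'mid',P.mean(0))
L=(P-o)@R; print('in vblock',L,L.mean(0))
print('tool',Ro.from_quat(observe()['tool_rot']).as_matrix().round(3).tolist(),observe()['finger_gap'])
J=px2w('top',[[137.75,190.25]],85)[:,:2];print('jar',J,(J-o)@R)
E
```

```text
yaw -0.19603697500651576 -11.232091296384958 o [603.0904719  50.7580686] res [[-0.2, 0.9], [-0.6, -0.4], [0.3, -0.3], [0.6, -0.3]]
pipe [[ 595.09257068 -104.60853093]
 [ 474.46544225  -96.95426981]] 120.86973081401415 mid [ 534.77900646 -100.78140037]
in vblock [[  22.41817817 -153.94860168]
 [ -97.38940941 -169.9371534 ]] [ -37.48561562 -161.94287754]
tool [[-0.964, 0.267, -0.0], [0.267, 0.964, -0.001], [0.0, -0.001, -1.0]] 0.9979084839715718
jar [[593.77767024 196.24614312]] [[-37.47313932 140.88744419]]
```

```bash
python3 -m jog '[[2.1,-3.9,0,-7,-1],[2.1,-3.9,0,-7,-1],[2.1,-3.9,0,-7,-1],[2.1,-3.9,0,-7,-1],[2.1,-3.9,0,-7,-1],[2.1,-3.9,0,-7,-1],[2.1,-3.9,0,-7,-1],[2.1,-3.9,0,-7,-1],[2.1,-3.9,0,-7,-1],[2.1,-3.9,0,-7,-1],[2.1,-3.9,0,-7,-1],[2.1,-3.9,0,-7,-1]]'
cat > st.py <<'E'
from fit import *
s=observe();p=s['position'];T=Ro.from_quat(s['tool_rot']).as_matrix()
print('t',s['t'],'pos',np.round(p,1),'v',((np.array(p[:2])-o)@R).round(1),'yaw',np.degrees(np.arctan2(T[1,1],T[0,1])).round(2),'F',np.round(s['force'],1),'gap',round(s['finger_gap'],2),'q',np.round(s['q'],2))
E
python3 st.py
```

```text
t: 1.3
position: [405.6, 84.3, 231.3]
tool_rot: [0.765, 0.644, 0.0, 0.0]
force: [0.4, -0.5, 0.1]
finger_gap: 1.002
grasp_force: 0.0
t 1.3 pos [405.6  84.3 231.3] v [-200.2   -5.5] yaw -9.76 F [ 0.4 -0.5  0.1] gap 1.0 q [ 0.02 -0.19  1.77  0.    1.56  0.19]
```

```bash
python3 -m jog '[[2.1,-3.9,0,-1.5,-1],[2.1,-3.9,0,0,-1],[2.1,-3.9,0,0,-1],[2.1,-3.9,0,0,-1],[2.1,-3.9,0,0,-1],[2,-4,0,0,-1],[0,0,-5,0,-1],[0,0,-5,0,-1],[0,0,-5,0,-1],[0,0,-4,0,-1],[0,0,-2,0,-1],[0,0,0,0,-1]]' >/dev/null; python3 st.py; python3 -c "
from h import *
a=snap('wrist','w1.png');b=snap('scene','s1.png');import cv2
cv2.imwrite('pics/s1c.png',cv2.resize(b[100:280,150:370,::-1],None,fx=3,fy=3))"
```

```text
t 2.5 pos [ 528.5 -148.1   18.2] v [ -34.4 -209.6] yaw -10.96 F [ 1.5 -0.   1.1] gap 1.0 q [-0.41  0.27  1.75 -0.    1.13 -0.22]
```

View pics/s1c.png

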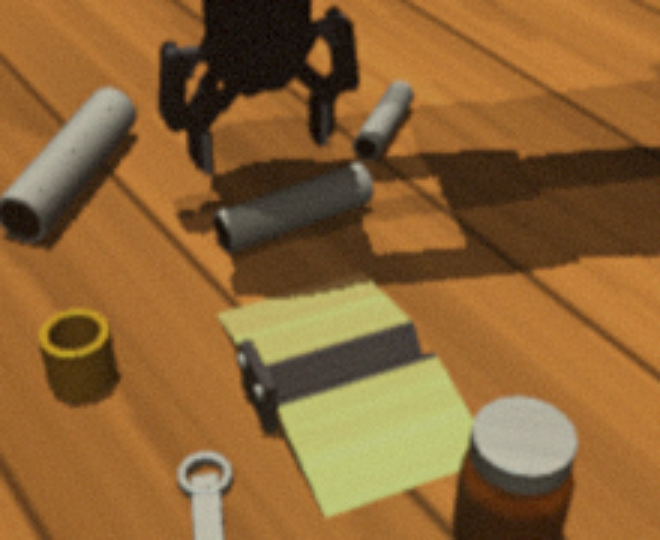

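View pics/w1.png

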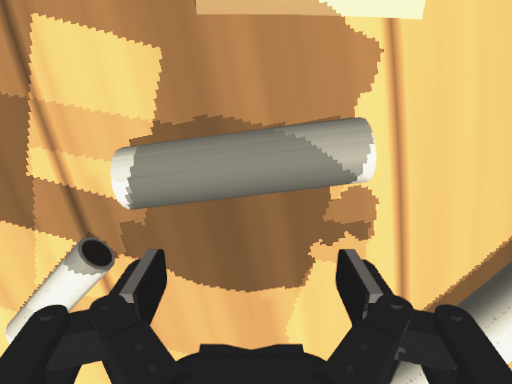

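```bash
python3 -m jog '[[0,0,-1,0,-1],[0,0,-0.9,-0.3,-1],[0.1,0.4,0,0,-1],[0.1,0.5,0,0,-1],[0.1,0.5,0,0,-1],[0.1,0.5,0,0,-1],[0.1,0.5,0,0,-1],[0.1,0.4,0,0,-1],[0.1,0.4,0,0,-1],[0.1,0.4,0,0,-1],[0.1,0.4,0,0,-1],[0.1,0.4,0,0,-1]]' >/dev/null; python3 st.py
cat > pp.py <<'E'
from fit import *
im=snapshot('top')[:,:,::-1].copy();import sys
cv2.imwrite('pics/'+sys.argv[1],cv2.resize(im[130:280,160:330],None,fx=4,fy=4,interpolation=cv2.INTER_CUBIC))
E
python3 pp.py t2.png
```

```text
t 3.8 pos [ 540.4 -104.5    2.3] v [ -31.3 -164.5] yaw -11.26 F [ 0.6 -0.2 -0.4] gap 1.0 q [-0.33  0.29  1.77  0.    1.09 -0.13]
```

View pics/t2.png

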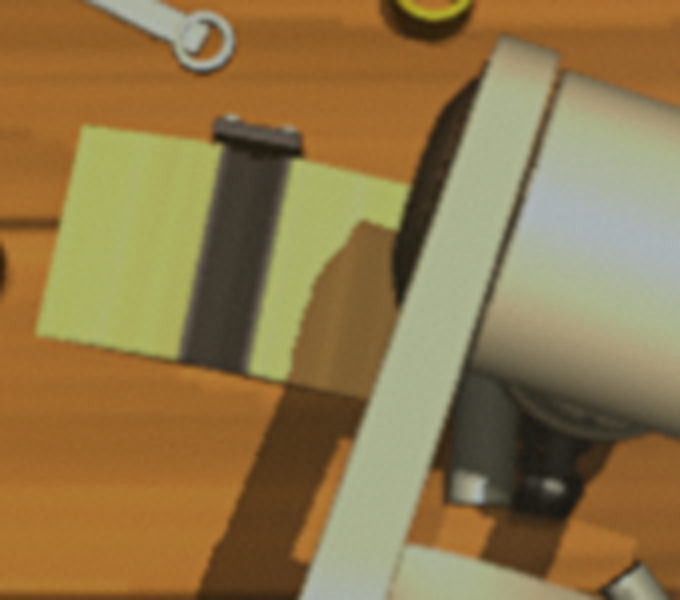

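The arm hides most of the pipe. Its near end shows at crop (480,495), just ahead of the finger. I'll work out its position, then switch to the wrist view.

```bash
python3 - <<'E'
from fit import *
P=px2w('top',[[480/4+160,497/4+130]],16)[:,:2];print((P-o)@R)
snap('wrist','w3.png')
# predicted wrist projection of aligned pipe in contact, centre x=-40
c=np.array([(-40,-137.5)])
for dx in(-60,60):
  for dy in(-16,16):
    q=o+R@np.array([-40+dx,-137.5+dy]); print(dx,dy,w2px('wrist',[[*q,16]]).round())
E
```

```text
[[ -98.43938161 -140.68850862]]
-60 -16 [[112. 246.]]
-60 16 [[102. 184.]]
60 -16 [[358. 247.]]
60 16 [[366. 184.]]
```

View pics/w3.png

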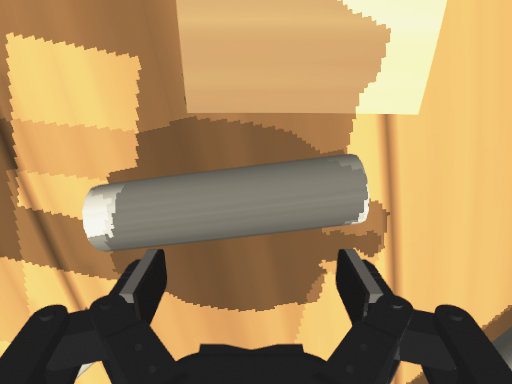

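The wrist view shows the pipe running from (100,218) to (355,190). It has rolled slightly ahead of the fingers and still has its yaw. I'll shift the fingers toward its -x end and push a bit faster, so that end gets pushed and the pipe squares up against the ramp edge.

```bash
python3 -m jog '[[-1.1,0.2,-0.4,0,-1],[0.14,0.7,0,0,-1],[0.14,0.7,0,0,-1],[0.14,0.7,0,0,-1],[0.14,0.7,0,0,-1],[0.14,0.7,0,0,-1],[0.14,0.7,0,0,-1],[0.1,0.5,0,0,-1],[0.1,0.4,0,0,-1]]' >/dev/null; python3 st.py
cat > wp.py <<'E'
# pipe pose from wrist picture: fit by grey segmentation's oriented box
from fit import *
import sys
im=snap('wrist',sys.argv[1]); z=float(sys.argv[2])
hsv=cv2.cvtColor(im,cv2.COLOR_RGB2HSV)
m=((hsv[...,1]<50)&(hsv[...,2]>75)).astype(np.uint8); m[245:]=0
m=cv2.morphologyEx(m,cv2.MORPH_OPEN,np.ones((5,5)))
n,l,s,c=cv2.connectedComponentsWithStats(m); i=1+np.argmax(s[1:,4])
ys,xs=np.where(l==i); r=cv2.minAreaRect(np.c_[xs,ys].astype(np.float32)); b=cv2.boxPoints(r)
w=px2w('wrist',b,z)[:,:2]; print('px',b.round().tolist(),'v',((w-o)@R).round(1).tolist(),'mid',(((w-o)@R).mean(0)).round(1))
E
python3 wp.py w4.png 16; python3 -c "
import cv2,numpy as np;im=cv2.imread('pics/w3.png');print(cv2.cvtColor(im,cv2.COLOR_BGR2HSV)[[200,205,100,150],[200,300,250,100]])"
```

```text
t 4.8 pos [539.8 -51.5  -1.7] v [ -42.2 -112.6] yaw -11.24 F [-0.7 -3.5  1.7] gap 1.0 q [-0.24  0.28  1.79 -0.    1.08 -0.04]
px [[93.0, 244.0], [93.0, 187.0], [388.0, 187.0], [388.0, 244.0]] v [[-118.0, -98.0], [-112.9, -69.5], [17.6, -69.5], [21.9, -97.9]] mid [-47.8 -83.7]
[[ 24  31 131]
 [ 24  31 130]
 [ 17 122 213]
 [ 18 138 239]]
```

```bash
python3 -m jog '[[0.1,0.5,0.12,0,-1],[0.1,0.5,0.12,0,-1],[0.1,0.5,0.12,0,-1],[0.1,0.5,0.12,0,-1],[0.1,0.5,0.12,0,-1],[0.1,0.5,0.12,0,-1],[0.1,0.5,0.12,0,-1],[0.1,0.4,0.12,0,-1],[0.1,0.4,0.12,0,-1],[0.1,0.4,0.1,0,-1],[0.1,0.4,0.1,0,-1],[0,0,0,0,-1]]' >/dev/null; python3 st.py; python3 wp.py w5.png 32
```

```text
t 6.05 pos [ 5.508e+02 -2.000e-01  1.110e+01] v [-41.4 -60.2] yaw -11.24 F [ 0.3 -1.3 -1.1] gap 1.0 q [-0.14  0.28  1.76  0.    1.11  0.06]
px [[92.0, 186.0], [385.0, 186.0], [385.0, 244.0], [92.0, 244.0]] v [[-110.8, -16.2], [15.3, -16.2], [19.4, -44.2], [-115.8, -44.4]] mid [-48.  -30.2]
```

View pics/w5.png

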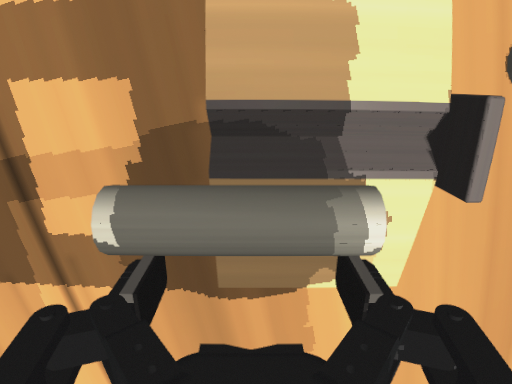

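The pipe is square to the groove, from (92,220) to (385,220), touching both fingers just below the crest. Now I'll ease it slowly over the crest.

```bash
python3 -m jog '[[0.06,0.3,0.08,0,-1],[0.06,0.3,0.08,0,-1],[0.06,0.3,0.08,0,-1],[0.06,0.3,0.08,0,-1],[0.06,0.3,0.05,0,-1],[0.06,0.3,0,0,-1],[0.04,0.2,0,0,-1],[0.04,0.2,0,0,-1],[0,0,0,0,-1],[0,0,0,0,-1],[0,0,0,0,-1]]' >/dev/null; python3 st.py; python3 wp.py w6.png 26
```

```text
t 7.2 pos [555.   21.1  14.7] v [-41.4 -38.4] yaw -11.26 F [-0.3 -0.9  0. ] gap 1.0 q [-0.1   0.28  1.74  0.    1.12  0.1 ]
px [[97.0, 148.0], [436.0, 148.0], [436.0, 222.0], [97.0, 222.0]] v [[-110.8, 20.5], [41.3, 20.6], [48.6, -15.9], [-116.9, -15.6]] mid [-34.4   2.4]
```

```bash
python3 -m jog '[[-0.2,-1.2,0,0,-1],[0,-0.3,2,0,-1],[0,0,3,0,-1],[0,0,4,0,0],[0,0,2,0,0],[0,0,0,0,1],[0,0,0,0,1]]' >/dev/null; python3 st.py; python3 wp.py w7.png 26
python3 -c "
from fit import *
for x in(-108,12):print(w2px('wrist',[[*(o+R@[x,0]),26]]))"
```

```text
t 7.95 pos [552.9   5.6 124.6] v [-40.4 -54.1] yaw -11.28 F [-0.  -0.3 -0.5] gap 0.33 q [-0.13  0.16  1.64 -0.    1.34  0.07]
px [[163.0, 104.0], [360.0, 104.0], [360.0, 146.0], [163.0, 146.0]] v [[-109.8, 19.0], [43.2, 19.1], [46.7, -13.9], [-112.6, -13.9]] mid [-33.1   2.6]
[[167.22968206 128.66036905]]
[[318.64843294 128.38434241]]
```

View pics/w7.png

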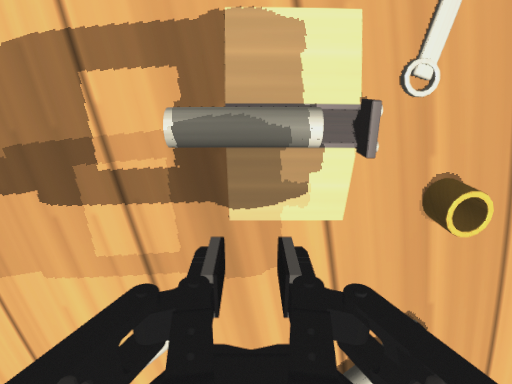

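The pipe lies in the groove from (163,127) to (323,127), so its centre is at about x = -48 mm, with the stop face at column 360. I'll shut the fingers, go round to the free end and come down.

```bash
python3 -m jog '[[-3.2,2.5,0,0,1],[-3.1,2.5,0,0,1],[-3.1,2.4,0,0,1],[0,0,-4,0,1],[0,0,-4,0,1],[0,0,-2.8,0,1],[0,0,0,0,1]]' >/dev/null; python3 st.py; python3 -c "
from fit import *
b=snap('scene','s8.png');cv2.imwrite('pics/s8c.png',cv2.resize(b[100:300,170:370,::-1],None,fx=3,fy=3))"
```

```text
t 8.7 pos [456.1  80.   12.8] v [-149.8    0. ] yaw -11.26 F [-0.3  1.1  0.9] gap 0.0 q [0.01 0.11 1.95 0.   1.08 0.2 ]
```

View pics/s8c.png

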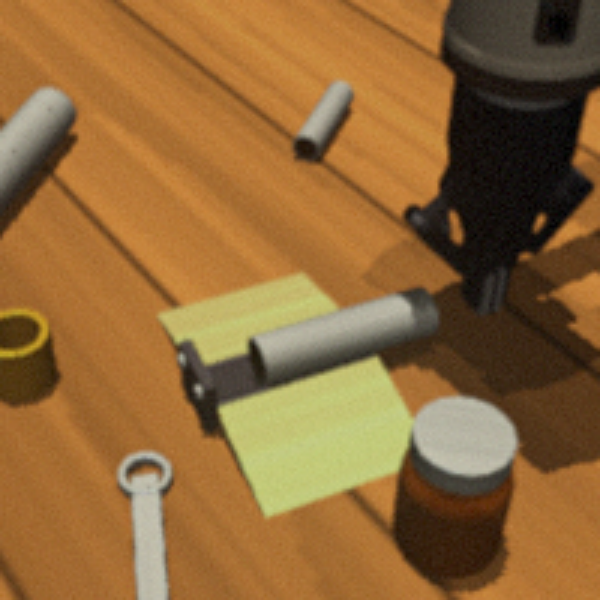

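```bash
python3 -m jog '[[0.6,-0.1,0.4,0,1],[0.6,-0.12,0,0,1],[0.6,-0.12,0,0,1],[0.49,-0.1,0,0,1],[0.49,-0.1,0,0,1],[0.49,-0.1,0,0,1],[0.49,-0.1,0,0,1],[0.49,-0.1,0,0,1],[0.49,-0.1,0,0,1],[0.3,-0.06,0,0,1]]'|grep force; python3 st.py
```

```text
force: [-3.0, 0.2, 1.7]
grasp_force: 1.7
t 9.75 pos [509.9  70.1  20.7] v [-95.2   0.8] yaw -11.26 F [-3.   0.2  1.7] gap 0.0 q [-0.01  0.2   1.84  0.    1.11  0.18]
```

```bash
python3 -m jog '[[0.2,-0.04,0,0,1],[0.2,-0.04,0,0,1],[0.2,-0.04,0,0,1],[0.15,-0.03,0,0,1]]'|grep ^force; python3 st.py;  python3 -m jog '[[0.1,-0.02,0,0,1],[0.1,-0.02,0,0,1]]'|grep ^force; python3 st.py
```

```text
force: [-2.8, 0.3, 0.5]
t 10.15 pos [517.1  68.6  20.8] v [-87.8   0.8] yaw -11.25 F [-2.8  0.3  0.5] gap -0.0 q [-0.02  0.21  1.82 -0.    1.11  0.18]
force: [-3.3, -0.1, 1.5]
t 10.35 pos [519.   68.3  20.7] v [-85.9   0.8] yaw -11.26 F [-3.3 -0.1  1.5] gap 0.0 q [-0.02  0.21  1.82  0.    1.11  0.18]
```

Still only sliding friction, about 3 N. I'll go on in 1 mm rows until the stop shows in the force.

```bash
f(){ grep ^force; }; python3 -m jog '[[0.1,-0.02,0,0,1],[0.1,-0.02,0,0,1]]'|f;  python3 -m jog '[[0.1,-0.02,0,0,1]]'|f; python3 st.py
```

```text
force: [-16.1, 3.2, 9.4]
force: [-25.1, 4.3, 16.5]
t 10.65 pos [520.3  68.   20.6] v [-84.6   0.8] yaw -11.25 F [-25.1   4.3  16.5] gap 0.0 q [-0.02  0.22  1.81  0.    1.12  0.18]
```

The force jumped to 25 N at TCP x = -84.6 mm, and I expected the stop at -84.5. Backing off.

```bash
python3 -m jog '[[-0.3,0.06,0,0,1],[-1,0.2,0,0,1],[-3,0.6,0,0,1],[-3,0.6,0,0,1],[0,0,4,0,1],[0,0,5,0,1],[-2,0.4,5,0,1],[0,0,0,0,1],[0,0,0,0,1]]'|grep ^force; python3 st.py; python3 -c "
from fit import *
b=snap('top','t9.png')[145:275,160:320,::-1];cv2.imwrite('pics/t9c.png',cv2.resize(b,None,fx=4.6,fy=4.6,interpolation=cv2.INTER_CUBIC))"
```

```text
force: [0.4, 0.2, -0.9]
t 11.55 pos [430.5  86.1 158. ] v [-176.2    1. ] yaw -11.25 F [ 0.4  0.2 -0.9] gap 0.0 q [ 0.02 -0.1   1.85 -0.    1.4   0.22]
```

View pics/t9c.png

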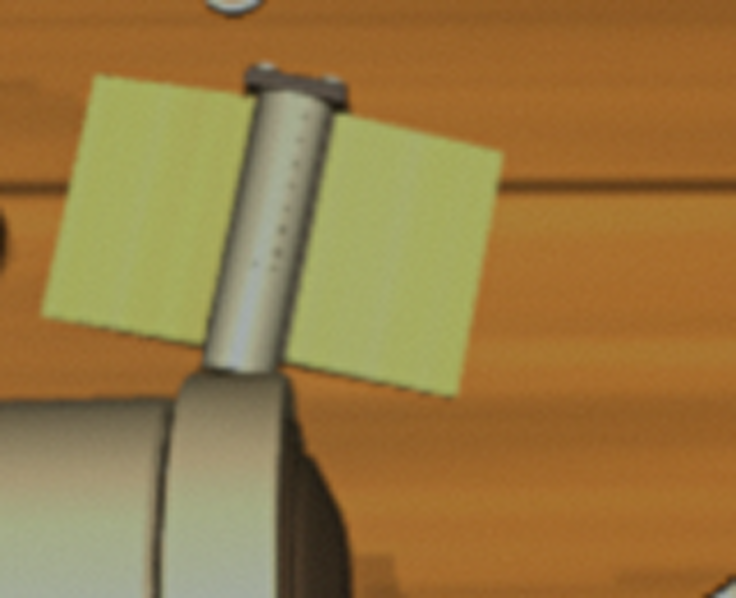

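The pipe lies in the groove with its end against the stop plate at (297,92), and the arm is clear of it.

```bash
python3 -c "
from bench import order
print(order.close_job())"
```

```text
the job is handed in; nothing more can be done
None
```

The pipe was rolled up the ramp into the V groove and slid against the stop plate, the robot was moved clear, and the job was handed in at about 11.6 s; the hand-in returned no verdict.

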